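# Snap the lid onto the opened tin with the lid seater

### The arm

A 6-joint arm with a two-finger parallel gripper is mounted at the origin on a cart in front of the work surface, level with it; the furniture and walls round the work are solid. World frame = base frame: x ahead of the robot, y to its left, z up, the work surface at z = 0. Lengths are in m, angles in degrees, forces in N, time in s.
With the tool pointing down it reaches from about 0.3 to 0.875 m from the base axis. Payload 6.4 kg.
Tool frame: the origin (TCP) lies at the very end of the fingers, on their centre line; the grasp point (between the pads) lies 19 mm behind it; z points along the fingers, y is the line along which they close (so a half turn about z gives the same grasp; the last joint's range is limited). The gripper opens to 88 mm and grips with 3 to 60 N. Pads are 18 mm wide; open, the fingers measure 123 mm over their backs; the gripper's body (75 mm by 187 mm) begins 45 mm behind the grasp point.
Start: joints at [-84.013, 10.359, 92.074, -0, 77.567, -11.82], TCP at [0.176, -0.547, 0.239] pointing down, gripper open.
Joint ranges: [-171.53, 171.53], [-51.25, 118.39], [17.06, 147.69], [-65.23, 245.23], [0, 150.52], [-178.68, 178.68]. Speed limits (degrees/s): [147.25, 147.25, 172.46, 180, 180, 180].

### API

Orientations are given as [roll, pitch, yaw] about the fixed x, y, z axes, in that order (R = Rz(yaw) Ry(pitch) Rx(roll)).
In Python, from station import observe, capture, finish_job gives the robot as it stands. The module is installed in compiled form; this text tells all that it offers.
- The arm moves only by the tool servo_tool, never from a script. Its arguments are lists of equal length, an entry for each row: "travel": the shift along the tool's x, y, z as a fraction of full scale, a list of three; "roll": the turn about the tool's z as a fraction of full scale. A call has 1 to 8 rows; each row shifts and turns the commanded pose from where the row before left it, along the tool's axes as they then stand; what a row does not reach is not made up. Full scale, the value 1, is 150 mm for a shift and 2 rad for a turn. A row lasts 1/8 s, in which the tool goes at most 62.5 mm and 10.7 degrees, less where a joint would pass 70% of its speed; a pose out of reach is approached as far as the arm can. A call with a number of a shift or a turn outside -1 to 1 is refused whole. A call with a gripper value outside its range is refused whole. "grip" is the closure, from 0 (fully open) to 1 (shut), set as the call begins (left out, the last holds). The fingers move at their own pace and stop on an object; "squeeze" is the grip in N (left out, the last holds). Time passes only in rows, so rows that do not move let the fingers close. It gives the time, the measured TCP pose, the force, the opening and the grip force at its end, in the units of the state.
- observe(): the state, without advancing time (a new reading comes with each control period).
- capture(name): name is "side" or "top"; returns a dict with "pixels" (420x560x3 uint8, blue, green, red), "fx", "fy", "cx", "cy" (pixels), "world_from_camera" (4x4, takes a point from camera to world coordinates). Camera axes: x right, y up, looking along -z (the intrinsics and any distortion apply to the point x, -y, -z); pixel columns grow to the right and rows downward; lengths in m; the calibration is good to about 2 mm. A picture is of the moment at which its call begins. There is no depth.
- finish_job(): hands the job in; it is judged then, once.
The state is a dict: "t": time; "joint_positions": joint angles; "joint_velocities": joint speeds; "tau": joint torques, N m; "eef_pos": TCP position; "eef_rot": TCP orientation; "ft_force": force on the tool from outside, world axes, zero at the start; "torque": the same for the moment, N m; "width": finger opening in m; "gripper_force": force on a finger pad.
Only numpy, scipy, OpenCV 4.12 (cv2) and the standard library are available. Lean on these libraries where they do the work, as an engineer would, in place of code of your own. Each camera call takes 0.05 s, during which the arm holds its last target. There are 200 camera calls.

### The job

Take the wooden lid seater from its dish, set its hollow foot squarely over the lid on the short tin and press gently until the lid clicks fully home: keep the lid level, press it only with the seater, and do not force it once it has clicked. Then stand the seater back upright in its dish and let go, leaving the tin standing where it is and everything else undisturbed.

Things in the scene. Friction and masses are not known exactly. Their poses are not given: they have to be found in the camera images.
- tin: short opened food tin, loose, 75 mm diameter, 58 mm tall, about 0.9 kg with its contents; origin at the centre of its underside, z up along its axis. It carries the lid.
- lid: white round snap lid, 81 mm diameter, plate 3 mm thick, held on top of the tin by its skirt, set on but not yet home. Origin at the centre of the plate's underside, z up. It moves down along the tin's axis and tilts when pressed off-centre (1.5 N m per rad); tilting past 6 degrees spoils it. Pressing it with more than 25 N damages it.
- lid_top (a point): centre of the lid at the level of the plate's upper face, the flat ring on which the seater bears. Pushed down, the lid first slides 0 to 6 mm (unknown) at about 2 N, then meets the snap bead: over the next 3.5 mm it resists up to about 9 N, then less; 7 mm past the bead it clicks, drops 1.2 mm by itself, and stops hard, home for good. Let go before the click, it springs back up.
- lid_boss (a point): centre of the top of the lid's round raised boss, 4 mm above the flat ring; the boss has 44 mm diameter. The lid's home level varies by 6.6 mm between tins (flat ring 61.7 to 68.3 mm above the tin's underside) and cannot be told from its starting height; the click shows in the force, which rises to about 9 N and then drops to nearly nothing.
- seater: lid seater, loose, about 150 g, 100 mm tall: an upright round wooden handle on a round grey hollow foot. Origin at the centre of the foot's lower face, z up along the handle. The handle is a cylinder of 27 mm diameter from 45 to 100 mm above the origin.
- seater_foot (a point): centre of the foot's lower face (the seater's origin). The foot is 60 mm in diameter, 13 mm high, with a round recess from below, 50 mm diameter and 6 mm deep, that goes over the lid's boss with 3 mm play all round, so that the foot's 5 mm wide rim bears on the lid's flat ring.
- rest: fixed round white dish in which the seater stands, 80 mm diameter, 12 mm high; its inner floor is 4 mm above its origin and about 68 mm wide. Origin at the centre of its underside, z up.
- mug: blue and white mug, bystander, 92 mm tall; origin at the centre of its underside
- tall_tin: tall food tin, bystander, 75 mm diameter, 110 mm tall; origin at the centre of its underside
- lime: lime, bystander, about 50 mm; origin at its underside
- garlic: garlic bulb, bystander, about 60 mm; origin at its underside
- onion: onion, bystander, about 72 mm wide and 77 mm tall; origin at its underside
Not all that is in view belongs to the job. What is shaped like the seater but turquoise or yellow is not meant.

How it is judged (in metres and radians):
On the way, in this order (a step that is already met when the one before it is completed fails the run):
1. the seater is lifted clear out of its dish (z of seater_foot in the frame of rest above 0.03 m), for 0.1 s.
2. the seater stands squarely over the lid (within 6 mm of its centre and 6 degrees of its axis, foot within 9 mm of the lid) and the lid is pressed down (z of lid_top in the frame of tin below 0.069 m and horizontal distance between seater_foot and lid_top below 0.006 m and distance between seater_foot and lid_top below 0.009 m and angle between the z axis of seater and the z axis of lid, either way round below 0.105 rad), for 0.1 s.
At the end, for the whole second after the job is handed in: The lid has clicked home and stays there (the plate's upper face less than 69 mm above the tin's underside) and is level (3 degrees); the tin stands upright at rest; the seater stands upright (within 5 degrees) and at rest on the floor of its dish, within 10 mm of its centre (z of lid_top in the frame of tin below 0.069 m and angle between each of lid, tin's own z axis and vertical below 0.05 rad and linear speed of each of tin, seater below 0.02 m/s and horizontal distance between seater_foot and rest below 0.01 m and z of seater_foot in the frame of rest below 0.008 m and angle between seater's own z axis and vertical below 0.08 rad); the robot touches nothing.
It fails at once if the lid is forced: pressed by the seater with more than 25 N (contact force between seater and lid above 25 N).
It fails at once if the lid is cocked: tilted more than 6 degrees (angle between lid's own z axis and vertical above 0.105 rad).
It fails at once if the lid is pushed by the robot itself instead of the seater (contact force between any of the fingers, the arm and lid above 1.5 N).
It fails at once if the tin is shifted by more than 30 mm or tipped (distance of tin from where it was at the start of the episode above 0.03 m or angle between tin's own z axis and vertical above 0.15 rad).
It fails at once if a bystander is moved by more than 30 mm (distance of any of mug, tall_tin, lime, garlic, onion from where it was at the start of the episode above 0.03 m).
It also fails if it takes over 64 s, if anything falls off the work surface, if the arm or the gripper's body presses on something with over 40 N, if the wrist force passes 120 N, or if a joint passes its speed limit or range.

## Working session

There is one attempt and no reset: what is moved stays moved. The work goes in short steps, Python scripts to look and compute and a tool call to move; the robot and the scene stay as the last step left them, time stands still between calls to the robot, and variables do not carry over. Pictures are saved under pics/ and viewed, at most 10 in all, crops included, and the job is handed in when it is done.

Besides the shell and the picture viewer there is one more tool, called after "Request:" in YAML: its name, and indented under it one key for each argument. servo_tool: Moves the arm, as the interface text tells. Shift numbers are shares of 150 mm and turn numbers shares of 2 rad, none past 1 either way. Its arguments: {"type":"object","properties":{"travel":{"type":"array","items":{"type":"array","items":{"type":"number","minimum":-1,"maximum":1}}},"roll":{"type":"array","items":{"type":"number","minimum":-1,"maximum":1}},"grip":{"type":"number"},"squeeze":{"type":"number"}},"required":["travel","roll"]}

```bash
mkdir -p pics; cat > h.py <<'E'
import numpy as np, cv2
from station import observe, capture, finish_job
def ray(c,u,v):
    M=np.array(c["world_from_camera"]); d=np.array([(u-c["cx"])/c["fx"],-(v-c["cy"])/c["fy"],-1])
    return M[:3,3],M[:3,:3]@d
def onplane(c,u,v,z):
    o,d=ray(c,u,v); return o+d*(z-o[2])/d[2]
def proj(c,p):
    M=np.array(c["world_from_camera"]); q=M[:3,:3].T@(np.array(p)-M[:3,3])
    return c["cx"]+c["fx"]*q[0]/-q[2], c["cy"]-c["fy"]*q[1]/-q[2]
E
python3 - <<'E'
from h import *
for n in("top","side"):
    c=capture(n); cv2.imwrite(f"pics/{n}0.png",c["pixels"]); print(n,c["fx"],c["fy"],c["cx"],c["cy"],np.round(c["world_from_camera"],3).tolist(),[k for k in c])
print(observe())
E
```

```text
top 462.72931611210475 462.72931611210475 274.6838711489587 211.06632987204304 [[0.029, 0.998, -0.047, 0.496], [-1.0, 0.029, 0.003, -0.045], [0.004, 0.047, 0.999, 1.311], [0.0, 0.0, 0.0, 1.0]] ['pixels', 'fx', 'fy', 'cx', 'cy', 'world_from_camera']
side 483.4330877702525 483.4330877702525 283.678153169513 202.48603796994678 [[-0.431, 0.772, -0.468, -0.147], [-0.902, -0.365, 0.229, 0.313], [0.006, 0.521, 0.854, 1.354], [0.0, 0.0, 0.0, 1.0]] ['pixels', 'fx', 'fy', 'cx', 'cy', 'world_from_camera']
{'t': 0.1, 'joint_positions': array([-8.40124496e+01,  1.03941944e+01,  9.21252269e+01, -1.18654530e-03,
        7.75694714e+01, -1.18192008e+01]), 'joint_velocities': array([-0.02080168, -0.07169945, -0.11323722, -0.02060739, -0.0575156 ,
        0.15970673]), 'tau': array([ 2.99363710e-04, -4.34819019e+01, -3.42693114e+01,  7.04010366e-02,
        3.40458448e-02, -3.68580004e-05]), 'eef_pos': array([ 0.17580689, -0.54695424,  0.23793994]), 'eef_rot': array([-1.79912755e+02, -1.70735685e-02,  1.78069945e+01]), 'ft_force': array([-0.59122428,  0.14224138,  0.07817219]), 'torque': array([-0.0220703 , -0.02454295,  0.03062113]), 'gripper_force': 0.0, 'width': 0.08802374860479746}
```

View pics/top0.png

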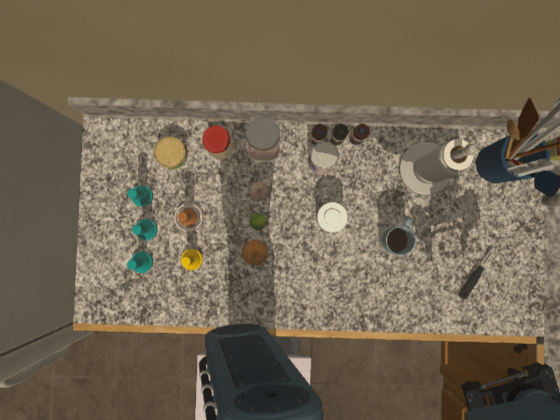

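View pics/side0.png

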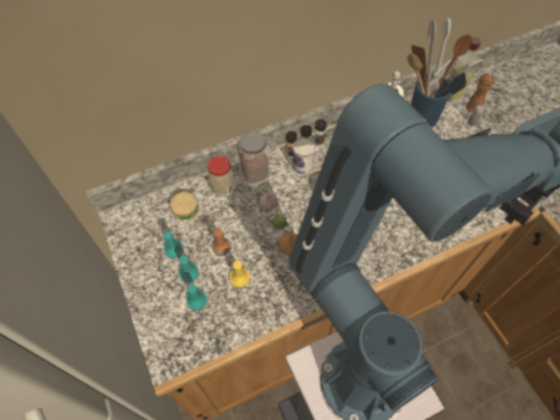

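The top view shows the wooden seater in its dish at about (187,216), the lid at (333,218), and the yellow decoy at (191,260). In the side view the seater is at about (220,241), and the arm hides the lid.

```bash
python3 - <<'E'
from h import *
c=capture("top"); im=c["pixels"]; s=capture("side")
hsv=cv2.cvtColor(im,cv2.COLOR_BGR2HSV)
# lid: bright low saturation
def blob(mask,u,v,r):
    m=np.zeros_like(mask); cv2.circle(m,(u,v),r,255,-1); mask=mask&m
    mask=cv2.morphologyEx(mask,cv2.MORPH_OPEN,np.ones((3,3),np.uint8))
    cs,_=cv2.findContours(mask,cv2.RETR_EXTERNAL,cv2.CHAIN_APPROX_NONE); k=max(cs,key=cv2.contourArea)
    k=cv2.convexHull(k); return cv2.fitEllipse(k),cv2.minEnclosingCircle(k)
e,ci=blob(cv2.inRange(hsv,(0,0,165),(180,60,255)),333,218,24); print("lid",e,ci)
for z in(.065,.075,.085): print(onplane(c,*e[0],z))
for name,z in(("mug",.09),): print(name,onplane(c,398,239,z))
print("lime",onplane(c,258,221,.03),"onion",onplane(c,255,252,.04),"yellow",onplane(c,191,260,.05),"tall",onplane(c,325,155,.1),"turq",onplane(c,145,229,.05))
print("seater approx top",onplane(c,184,216,.104), "dish",onplane(c,188,217,.012))
a=cv2.resize(im[190:245,160:220],None,fx=9,fy=9,interpolation=cv2.INTER_CUBIC)
b=cv2.resize(s["pixels"][215:270,195:255],None,fx=9,fy=9,interpolation=cv2.INTER_CUBIC)[:a.shape[0]]
cv2.imwrite("pics/crop1.png",cv2.resize(np.hstack([a,b]),(800,367)))
E
```

```text
lid ((333.6600646972656, 220.82594299316406), (29.88184356689453, 40.163124084472656), 160.0558319091797) ((334.2342224121094, 221.5465087890625), 19.99996566772461)
[ 0.53290727 -0.207754    0.065     ]
[ 0.53260797 -0.20644634  0.075     ]
[ 0.53230868 -0.20513869  0.085     ]
mug [ 0.48920556 -0.375304    0.09      ]
lime [ 0.52733394 -0.0028422   0.03      ] onion [0.4419883  0.00241881 0.04      ] yellow [0.41574396 0.1749098  0.05      ] tall [ 0.70473115 -0.17631821  0.1       ] turq [0.49607938 0.30308096 0.05      ]
seater approx top [0.53288609 0.18805157 0.104     ] dish [0.53324925 0.19447411 0.012     ]
```

View pics/crop1.png

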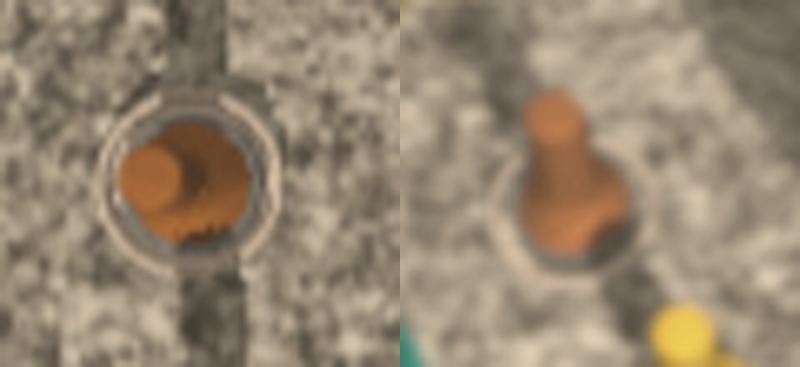

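```bash
python3 - <<'E'
from h import *
c=capture("top"); im=c["pixels"]; s=capture("side")
print("handle top z.104: top",onplane(c,182.4,216.1,.104),"side",onplane(s,218.0,232.3,.104),"dish top",onplane(c,187.7,216.9,.012),"side dish",onplane(s,195+(570-400)/6.67-.4,215+208/6.67-.4,.012))
g=cv2.cvtColor(im,cv2.COLOR_BGR2GRAY); p=cv2.resize(g[190:250,300:370],None,fx=8,fy=8,interpolation=cv2.INTER_CUBIC)
k=cv2.HoughCircles(p,cv2.HOUGH_GRADIENT,1.5,200,param1=80,param2=20,minRadius=105,maxRadius=140)
print(k)
u,v=k[0,0,:2]; u=300+(u+.5)/8-.5; v=190+(v+.5)/8-.5
print(u,v,onplane(c,u,v,.075))
b=cv2.cvtColor(p,cv2.COLOR_GRAY2BGR); cv2.circle(b,tuple(map(int,k[0,0,:2])),int(k[0,0,2]),(0,0,255),1); cv2.imwrite("pics/lid.png",b)
E
```

```text
handle top z.104: top [0.53250296 0.19220985 0.104     ] side [0.52759618 0.19431079 0.104     ] dish top [0.53350523 0.1953259  0.012     ] side dish [0.53079583 0.19697825 0.012     ]
[[[257.25 216.75 118.35]]]
331.71875 216.65625 [ 0.54360561 -0.20099563  0.075     ]
```

View pics/lid.png

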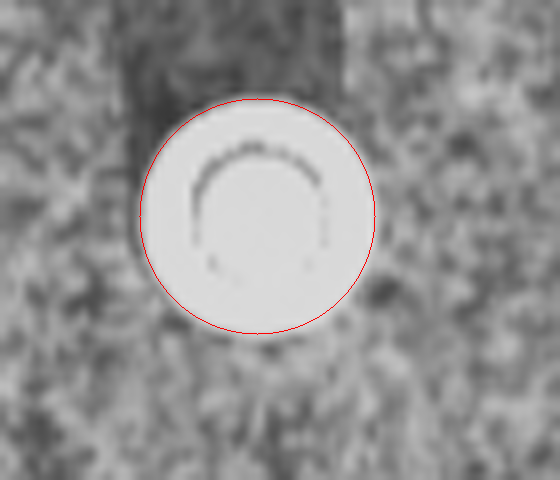

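The lid fit is clean: centre at pixel (331.7,216.7), about (0.544,-0.201) in world coordinates. The seater is at about (0.531,0.194), so I'll move above it.

Request:
servo_tool:
  travel:
    - [0.235, -0.248, 0]
    - [0.235, -0.248, 0]
    - [0.235, -0.248, 0]
    - [0.235, -0.248, 0]
    - [0.235, -0.248, 0]
    - [0.235, -0.248, 0]
    - [0.235, -0.248, 0]
    - [0.235, -0.248, 0]
  roll: [0, 0, 0, 0, 0, 0, 0, 0]
  grip: 0

```text
t: 1.3
eef_pos: [0.3538, -0.1764, 0.239]
eef_rot: [180.0, -0.0, 17.8]
ft_force: [1.1, 1.0, -0.2]
width: 0.0882
gripper_force: 0.0
```

Request:
servo_tool:
  travel:
    - [0.235, -0.248, 0]
    - [0.235, -0.248, 0]
    - [0.235, -0.248, 0]
    - [0.235, -0.248, 0]
    - [0.235, -0.248, 0]
    - [0.235, -0.248, 0]
    - [0.235, -0.248, 0]
    - [0.235, -0.248, 0]
  roll: [0, 0, 0, 0, 0, 0, 0, 0]

```text
t: 2.3
eef_pos: [0.5314, 0.1934, 0.2387]
eef_rot: [180.0, -0.0, 17.8]
ft_force: [-0.0, -0.7, 1.2]
width: 0.0879
gripper_force: 0.0
```

Request:
servo_tool:
  travel:
    - [0, 0, 0]
    - [0, 0, 0]
  roll: [0, 0]

```text
t: 2.55
eef_pos: [0.5304, 0.1915, 0.2383]
eef_rot: [180.0, 0.1, 17.8]
ft_force: [-0.0, 1.1, 0.2]
width: 0.0882
gripper_force: 0.0
```

```bash
python3 - <<'E'
from h import *
s=capture("side"); print(proj(s,(.5436,-.201,.075)), proj(s,observe()["eef_pos"]))
cv2.imwrite("pics/s1.png",s["pixels"])
E
```

```text
(np.float64(333.5374465603679), np.float64(185.2443494175024)) (np.float64(213.258107662545), np.float64(207.52112999685338))
```

View pics/s1.png

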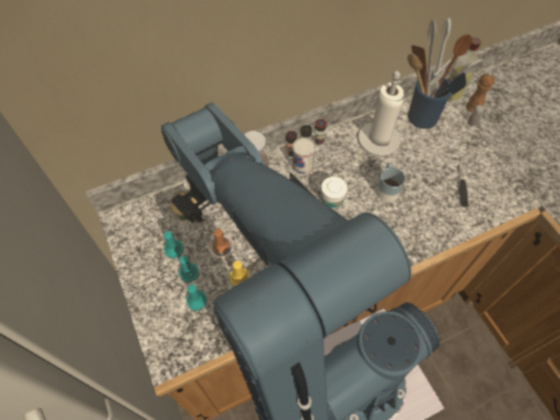

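The side view shows the lid at about (334,189), and the seater is clear of the gripper at (220,241). I'll refine the lid position from the side camera.

```bash
python3 - <<'E'
from h import *
s=capture("side"); im=s["pixels"]
p=cv2.resize(im[165:215,305:365],None,fx=8,fy=8,interpolation=cv2.INTER_CUBIC)
m=cv2.inRange(cv2.cvtColor(p,cv2.COLOR_BGR2GRAY),190,255)
cs,_=cv2.findContours(m,cv2.RETR_EXTERNAL,cv2.CHAIN_APPROX_NONE); k=cv2.convexHull(max(cs,key=cv2.contourArea)); e=cv2.fitEllipse(k)
cv2.ellipse(p,e,(0,0,255),1)
for z,col in((.072,(0,255,0)),(.08,(255,0,0))):
    a=np.linspace(0,6.28,90); q=[proj(s,(.5436+.0405*np.cos(t),-.201+.0405*np.sin(t),z)) for t in a]
    q=np.array([((u-305+.5)*8-.5,(v-165+.5)*8-.5) for u,v in q]); cv2.polylines(p,[q.astype(np.int32)],True,col,1)
cv2.imwrite("pics/lids.png",p); print(e)
u=305+(e[0][0]+.5)/8-.5; v=165+(e[0][1]+.5)/8-.5; print(u,v,[onplane(s,u,v,z).round(4) for z in(.07,.075,.08)])
E
```

```text
((239.50885009765625, 185.3854217529297), (188.25921630859375, 208.25497436523438), 126.36328887939453)
334.50110626220703 187.7356777191162 [array([ 0.5367, -0.2012,  0.07  ]), array([ 0.534 , -0.1992,  0.075 ]), array([ 0.5313, -0.1972,  0.08  ])]
```

View pics/lids.png

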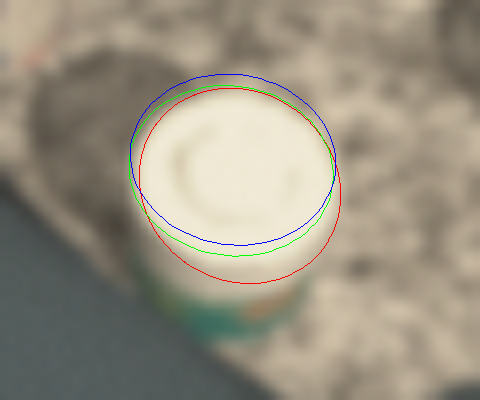

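Request:
servo_tool:
  travel:
    - [0.01, -0.01, 0.2]
    - [0, 0, 0.2]
    - [0, 0, 0.2]
    - [0, 0, 0.2]
    - [0, 0, 0.2]
    - [0, 0, 0.18]
    - [0, 0, 0]
    - [0, 0, 0]
  roll: [0, 0, 0, 0, 0, 0, 0, 0]

```text
t: 3.65
eef_pos: [0.5326, 0.1931, 0.063]
eef_rot: [180.0, -0.1, 17.7]
ft_force: [-0.3, -0.7, 0.8]
width: 0.0882
gripper_force: 0.0
```

Request:
servo_tool:
  travel:
    - [0, 0, 0]
    - [0, 0, 0]
    - [0, 0, 0]
    - [0, 0, 0]
    - [0, 0, 0]
    - [0, 0, 0]
    - [0, 0, 0]
    - [0, 0, 0]
  roll: [0, 0, 0, 0, 0, 0, 0, 0]
  grip: 1
  squeeze: 35

```text
t: 4.65
eef_pos: [0.5315, 0.1936, 0.0614]
eef_rot: [-180.0, 0.0, 17.8]
ft_force: [0.4, 0.0, -1.5]
width: 0.0261
gripper_force: 35.0
```

Request:
servo_tool:
  travel:
    - [0, 0, -0.05]
    - [0, 0, -0.1]
    - [0, 0, -0.2]
    - [0, 0, -0.3]
    - [0, 0, -0.3]
    - [0, 0, -0.1]
    - [0, 0, 0]
    - [0, 0, 0]
  roll: [0, 0, 0, 0, 0, 0, 0, 0]

```text
t: 5.65
eef_pos: [0.5306, 0.1934, 0.2171]
eef_rot: [-180.0, 0.2, 17.8]
ft_force: [-0.6, 0.4, -2.9]
width: 0.0258
gripper_force: 35.0
```

Request:
servo_tool:
  travel:
    - [-0.091, 0.315, 0]
    - [-0.091, 0.315, 0]
    - [-0.091, 0.315, 0]
    - [-0.091, 0.315, 0]
    - [-0.091, 0.315, 0]
    - [-0.091, 0.315, 0]
    - [-0.091, 0.315, 0]
    - [-0.091, 0.315, 0]
  roll: [0, 0, 0, 0, 0, 0, 0, 0]

```text
t: 6.65
eef_pos: [0.5423, -0.2007, 0.2167]
eef_rot: [-179.8, 0.1, 17.8]
ft_force: [-0.7, -0.9, -0.4]
width: 0.026
gripper_force: 35.0
```

Request:
servo_tool:
  travel:
    - [0, 0, 0.15]
    - [0, 0, 0.15]
    - [0, 0, 0.05]
    - [0, 0, 0]
    - [0, 0, 0]
    - [0, 0, 0]
  roll: [0, 0, 0, 0, 0, 0]

```text
t: 7.4
eef_pos: [0.544, -0.1998, 0.1677]
eef_rot: [179.9, -0.1, 17.8]
ft_force: [0.1, 0.0, -1.2]
width: 0.0262
gripper_force: 35.0
```

```bash
python3 - <<'E'
from h import *
s=capture("side"); t=capture("top"); o=observe(); print(o["eef_pos"],o["eef_rot"])
f=o["eef_pos"].copy(); f[2]-=.0574
print(proj(s,f),proj(t,f))
out=[]
for c in(s,t):
    u,v=map(int,proj(c,f)); p=cv2.resize(c["pixels"][v-50:v+50,u-50:u+50],(400,400),interpolation=cv2.INTER_CUBIC); out.append(p); print(u-50,v-50)
cv2.imwrite("pics/over.png",np.hstack(out))
E
```

```text
[ 0.54381083 -0.19978485  0.167495  ] [ 1.79941059e+02 -5.04648053e-02  1.78222248e+01]
(np.float64(334.22588652561654), np.float64(179.10636831004734)) (np.float64(332.9724465666206), np.float64(216.08987577598927))
284 129
282 166
```

View pics/over.png

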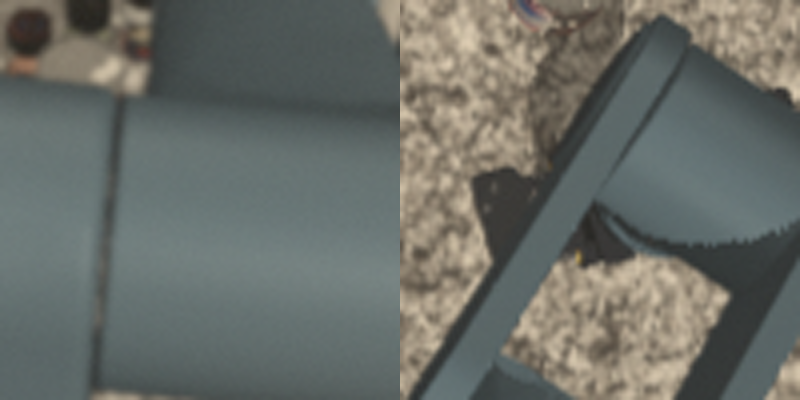

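At this pose the arm hides the seater in both views (the crops show only arm links). I'll move it to the left, where the side camera can see the held foot, and measure seater and lid with the same cameras.

Request:
servo_tool:
  travel:
    - [0, 0, -0.2]
    - [0, 0, -0.13]
    - [0.073, -0.303, 0]
    - [0.073, -0.303, 0]
    - [0.073, -0.303, 0]
    - [0.073, -0.303, 0]
    - [0.073, -0.303, 0]
    - [0.073, -0.303, 0]
  roll: [0, 0, 0, 0, 0, 0, 0, 0]

```text
t: 8.5
eef_pos: [0.5226, 0.0815, 0.217]
eef_rot: [180.0, -0.1, 17.8]
ft_force: [0.1, 0.2, -1.4]
width: 0.0262
gripper_force: 35.0
```

Request:
servo_tool:
  travel:
    - [0.073, -0.303, 0]
    - [0.073, -0.303, 0]
    - [0.073, -0.303, 0]
    - [0.073, -0.303, 0]
    - [0.073, -0.303, 0]
    - [0.073, -0.303, 0]
    - [0, 0, 0]
    - [0, 0, 0]
  roll: [0, 0, 0, 0, 0, 0, 0, 0]

```text
t: 9.5
eef_pos: [0.5017, 0.3594, 0.2163]
eef_rot: [180.0, 0.0, 17.8]
ft_force: [-0.7, 0.5, -2.0]
width: 0.0266
gripper_force: 35.0
```

```bash
python3 - <<'E'
from h import *
s=capture("side"); t=capture("top"); o=observe(); print(o["eef_pos"],o["eef_rot"])
np.savez("park.npz",s=s["pixels"],t=t["pixels"],e=o["eef_pos"])
f=o["eef_pos"].copy(); f[2]-=.0574
out=[]
for c,P,r in((s,f,40),(t,f,40),(s,(.5436,-.201,.075),25),):
    u,v=map(int,proj(c,P)); p=cv2.resize(c["pixels"][v-r:v+r,u-r:u+r],(400,400),interpolation=cv2.INTER_CUBIC)
    k=400/(2*r)
    if P is f:
        q=[proj(c,f+np.array([.03*np.cos(a),.03*np.sin(a),0])) for a in np.linspace(0,6.28,60)]
        q=np.array([((x-u+r+.5)*k-.5,(y-v+r+.5)*k-.5) for x,y in q]); cv2.polylines(p,[q.astype(np.int32)],True,(0,255,0),1)
    out.append(p); print(u-r,v-r,k,proj(c,P))
cv2.imwrite("pics/park.png",np.hstack(out[:2]))
E
```

```text
[0.50203484 0.35866164 0.21635394] [1.79982309e+02 8.38750703e-04 1.77392617e+01]
122 213 5.0 (np.float64(162.7613127343792), np.float64(253.30965088732847))
70 185 5.0 (np.float64(110.64076999643683), np.float64(225.5796926696674))
308 160 8.0 (np.float64(333.5374465603679), np.float64(185.2443494175024))
```

View pics/park.png

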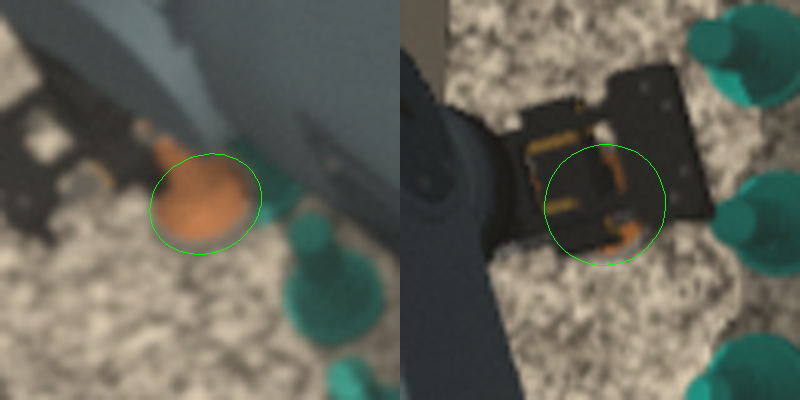

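Both crops show the predicted foot circle matching the real grey foot edge to about 1 px. In the side crop the foot spans x 150 to 255 and bottoms at y 250. In the top crop its lower-right edge is at (645,245). The seater is therefore centred on the TCP. Next I'll get a second lid estimate from the side view.

```bash
python3 - <<'E'
from h import *
from scipy.optimize import least_squares
d=np.load("park.npz"); s=capture("side"); t=capture("top")
for nm,c,im,(u0,v0) in(("side",s,d["s"],(334,187)),("top",t,d["t"],(332,216.7))):
    g=cv2.GaussianBlur(cv2.cvtColor(im,cv2.COLOR_BGR2GRAY),(0,0),.7).astype(np.float32)
    pts=[]
    A=np.arange(195,346,5) if nm=="side" else np.arange(0,360,5)
    for a in np.radians(A):   # strongest outward drop along radial line
        r=np.arange(8,19,.1); x=(u0+r*np.cos(a)).astype(np.float32); y=(v0+r*np.sin(a)).astype(np.float32)
        p=cv2.remap(g,x[None],y[None],cv2.INTER_LINEAR)[0]; i=np.argmin(np.gradient(p)); pts.append((x[i],y[i]))
    for z in(.068,.072,.076,.080):
        P=np.array([onplane(c,u,v,z)[:2] for u,v in pts])
        q=least_squares(lambda q:np.hypot(*(P-q[:2]).T)-.0405,(.54,-.2),loss="soft_l1",f_scale=.001)
        q3=least_squares(lambda q:np.hypot(*(P-q[:2]).T)-q[2],(.54,-.2,.04),loss="soft_l1",f_scale=.001)
        print(nm,z,q.x.round(4),round(q.cost*1e6,2),q3.x.round(4))
E
```

```text
side 0.068 [ 0.542 -0.202] 23.44 [ 0.542  -0.202   0.0405]
side 0.072 [ 0.5397 -0.2004] 23.35 [ 0.5398 -0.2004  0.0404]
side 0.076 [ 0.5374 -0.1987] 23.28 [ 0.5377 -0.1988  0.0403]
side 0.08 [ 0.5351 -0.197 ] 23.22 [ 0.5355 -0.1972  0.0401]
top 0.068 [ 0.5438 -0.2028] 26.61 [ 0.5438 -0.2027  0.0403]
top 0.072 [ 0.5436 -0.2023] 27.81 [ 0.5437 -0.2022  0.0402]
top 0.076 [ 0.5434 -0.2018] 29.62 [ 0.5435 -0.2017  0.04  ]
top 0.08 [ 0.5432 -0.2013] 32.04 [ 0.5434 -0.2012  0.0399]
```

Request:
servo_tool:
  travel:
    - [-0.074, 0.303, 0]
    - [-0.074, 0.303, 0]
    - [-0.074, 0.303, 0]
    - [-0.074, 0.303, 0]
    - [-0.074, 0.303, 0]
    - [-0.074, 0.303, 0]
  roll: [0, 0, 0, 0, 0, 0]

```text
t: 10.45
eef_pos: [0.5216, 0.0774, 0.2166]
eef_rot: [180.0, -0.0, 17.7]
ft_force: [0.1, -0.0, -1.7]
width: 0.026
gripper_force: 35.0
```

Request:
servo_tool:
  travel:
    - [-0.074, 0.303, 0]
    - [-0.074, 0.303, 0]
    - [-0.074, 0.303, 0]
    - [-0.074, 0.303, 0]
    - [-0.074, 0.303, 0]
    - [-0.074, 0.303, 0]
    - [0, 0, 0.2]
    - [0, 0, 0.1]
  roll: [0, 0, 0, 0, 0, 0, 0, 0]

```text
t: 11.45
eef_pos: [0.5404, -0.201, 0.1697]
eef_rot: [-179.9, 0.1, 17.7]
ft_force: [-0.7, -0.6, -1.7]
width: 0.0261
gripper_force: 35.0
```

Request:
servo_tool:
  travel:
    - [0, 0, 0]
    - [0, 0, 0]
    - [0, 0, 0]
  roll: [0, 0, 0]

```text
t: 11.82
eef_pos: [0.5424, -0.2002, 0.1725]
eef_rot: [179.9, -0.1, 17.9]
ft_force: [-0.2, 1.0, -1.7]
width: 0.0263
gripper_force: 35.0
```

```bash
python3 - <<'E'
from h import *
E=[];F=[]
for i in range(6):
    capture("side"); o=observe(); E.append(o["eef_pos"]);F.append(o["ft_force"])
print(np.round(E,4),np.mean(E,0),np.mean(F,0))
E
```

```text
[[ 0.5423 -0.2001  0.1723]
 [ 0.5422 -0.2002  0.1721]
 [ 0.5421 -0.2002  0.1719]
 [ 0.542  -0.2002  0.1718]
 [ 0.5419 -0.2002  0.1716]
 [ 0.5418 -0.2002  0.1715]] [ 0.54206397 -0.20016822  0.17187083] [-0.02029322 -0.1546341  -1.75431817]
```

Request:
servo_tool:
  travel:
    - [0, 0.01, 0.06]
    - [0, 0, 0.06]
    - [0, 0, 0.04]
    - [0, 0, 0.02]
    - [0, 0, 0]
  roll: [0, 0, 0, 0, 0]

```text
t: 12.75
eef_pos: [0.5421, -0.2016, 0.1439]
eef_rot: [-180.0, 0.0, 17.8]
ft_force: [-0.7, -0.1, -1.1]
width: 0.0265
gripper_force: 35.0
```

Request:
servo_tool:
  travel:
    - [0, 0, 0.01]
    - [0, 0, 0.01]
    - [0, 0, 0]
  roll: [0, 0, 0]

```text
t: 13.12
eef_pos: [0.5421, -0.2016, 0.1412]
eef_rot: [-180.0, 0.0, 17.8]
ft_force: [0.0, -0.2, -1.5]
width: 0.0259
gripper_force: 35.0
```

Request:
servo_tool:
  travel:
    - [0, 0, 0.01]
    - [0, 0, 0.01]
    - [0, 0, 0]
  roll: [0, 0, 0]

```text
t: 13.5
eef_pos: [0.5421, -0.2016, 0.138]
eef_rot: [-180.0, 0.0, 17.8]
ft_force: [0.7, 0.8, -1.2]
width: 0.0261
gripper_force: 35.0
```

Request:
servo_tool:
  travel:
    - [0, 0, 0.01]
    - [0, 0, 0.01]
    - [0, 0, 0]
  roll: [0, 0, 0]

```text
t: 13.88
eef_pos: [0.542, -0.2016, 0.135]
eef_rot: [-180.0, 0.0, 17.8]
ft_force: [-0.2, -0.3, -1.0]
width: 0.0264
gripper_force: 35.0
```

Request:
servo_tool:
  travel:
    - [0, 0, 0.01]
    - [0, 0, 0.01]
    - [0, 0, 0]
  roll: [0, 0, 0]

```text
t: 14.25
eef_pos: [0.5421, -0.2016, 0.132]
eef_rot: [-180.0, 0.0, 17.8]
ft_force: [-1.4, -0.9, -1.4]
width: 0.0264
gripper_force: 35.0
```

Request:
servo_tool:
  travel:
    - [0, 0, 0.01]
    - [0, 0, 0]
    - [0, 0, 0]
  roll: [0, 0, 0]

```text
t: 14.62
eef_pos: [0.5422, -0.2017, 0.1307]
eef_rot: [180.0, -0.0, 17.8]
ft_force: [0.5, 0.9, -1.4]
width: 0.0262
gripper_force: 35.0
```

Request:
servo_tool:
  travel:
    - [0, 0, 0.01]
    - [0, 0, 0]
    - [0, 0, 0]
  roll: [0, 0, 0]

```text
t: 15.0
eef_pos: [0.5422, -0.2016, 0.1292]
eef_rot: [-180.0, 0.0, 17.8]
ft_force: [-0.5, 0.1, -1.3]
width: 0.0257
gripper_force: 35.0
```

Request:
servo_tool:
  travel:
    - [0, 0, 0.01]
    - [0, 0, 0]
    - [0, 0, 0]
  roll: [0, 0, 0]

```text
t: 15.38
eef_pos: [0.5423, -0.2018, 0.1279]
eef_rot: [180.0, -0.0, 17.8]
ft_force: [-0.6, -0.1, 0.7]
width: 0.0261
gripper_force: 35.0
```

Request:
servo_tool:
  travel:
    - [0, 0, 0.01]
    - [0, 0, 0]
    - [0, 0, 0]
  roll: [0, 0, 0]

```text
t: 15.75
eef_pos: [0.5424, -0.2018, 0.1266]
eef_rot: [180.0, -0.0, 17.8]
ft_force: [-0.8, 0.2, 5.8]
width: 0.0262
gripper_force: 35.0
```

Request:
servo_tool:
  travel:
    - [0, 0, 0.007]
    - [0, 0, 0]
    - [0, 0, 0]
  roll: [0, 0, 0]

```text
t: 16.12
eef_pos: [0.5425, -0.2019, 0.1257]
eef_rot: [180.0, -0.0, 17.8]
ft_force: [-0.8, 0.2, 5.5]
width: 0.026
gripper_force: 35.0
```

Contact at a foot height of about 70 mm. That is too low for the rim to be on the boss, so it is on the flat ring. I'll press on in 1 mm steps.

Request:
servo_tool:
  travel:
    - [0, 0, 0.007]
    - [0, 0, 0]
    - [0, 0, 0]
  roll: [0, 0, 0]

```text
t: 16.5
eef_pos: [0.5425, -0.2019, 0.1249]
eef_rot: [180.0, -0.0, 17.8]
ft_force: [-1.5, 0.9, 7.4]
width: 0.026
gripper_force: 35.0
```

Request:
servo_tool:
  travel:
    - [0, 0, 0.007]
    - [0, 0, 0]
    - [0, 0, 0]
  roll: [0, 0, 0]

```text
t: 16.88
eef_pos: [0.5425, -0.2018, 0.1237]
eef_rot: [180.0, -0.0, 17.8]
ft_force: [-0.5, 0.7, 6.9]
width: 0.026
gripper_force: 35.0
```

Request:
servo_tool:
  travel:
    - [0, 0, 0.007]
    - [0, 0, 0]
    - [0, 0, 0]
  roll: [0, 0, 0]

```text
t: 17.25
eef_pos: [0.5417, -0.2014, 0.1213]
eef_rot: [-179.9, 0.0, 17.8]
ft_force: [-0.5, -0.0, -1.3]
width: 0.0264
gripper_force: 35.0
```

Request:
servo_tool:
  travel:
    - [0, 0, 0.007]
    - [0, 0, 0]
    - [0, 0, 0]
  roll: [0, 0, 0]

```text
t: 17.62
eef_pos: [0.542, -0.2015, 0.1206]
eef_rot: [-180.0, 0.0, 17.8]
ft_force: [0.4, 0.8, -1.4]
width: 0.0261
gripper_force: 35.0
```

Request:
servo_tool:
  travel:
    - [0, 0, 0.005]
    - [0, 0, 0]
    - [0, 0, 0]
  roll: [0, 0, 0]

```text
t: 18.0
eef_pos: [0.5422, -0.2017, 0.1204]
eef_rot: [-180.0, -0.0, 17.8]
ft_force: [-0.9, 0.7, 0.9]
width: 0.0257
gripper_force: 35.0
```

Force dropped to nothing, and a light touch met the hard stop (2 N), so the lid has clicked home. I'll lift and return the seater.

Request:
servo_tool:
  travel:
    - [0, 0, -0.03]
    - [0, 0, -0.07]
    - [0, 0, -0.15]
    - [0, 0, -0.25]
    - [0, 0, -0.15]
    - [0, 0, 0]
  roll: [0, 0, 0, 0, 0, 0]

```text
t: 18.75
eef_pos: [0.5435, -0.2025, 0.2205]
eef_rot: [179.8, -0.2, 17.8]
ft_force: [0.7, -0.1, -1.7]
width: 0.0262
gripper_force: 35.0
```

Request:
servo_tool:
  travel:
    - [0.093, -0.316, 0]
    - [0.093, -0.316, 0]
    - [0.093, -0.316, 0]
    - [0.093, -0.316, 0]
    - [0.093, -0.316, 0]
    - [0.093, -0.316, 0]
    - [0.093, -0.316, 0]
    - [0.093, -0.316, 0]
  roll: [0, 0, 0, 0, 0, 0, 0, 0]

```text
t: 19.75
eef_pos: [0.5315, 0.195, 0.2164]
eef_rot: [-180.0, 0.1, 17.8]
ft_force: [0.3, -0.1, -0.7]
width: 0.0259
gripper_force: 35.0
```

Request:
servo_tool:
  travel:
    - [0, 0, 0.2]
    - [0, 0, 0.2]
    - [0, 0, 0.2]
    - [0, 0, 0.15]
    - [0, 0, 0]
    - [0, 0, 0]
    - [0, 0, 0]
    - [0, 0, 0]
  roll: [0, 0, 0, 0, 0, 0, 0, 0]

```text
t: 20.75
eef_pos: [0.5331, 0.1936, 0.1062]
eef_rot: [180.0, -0.1, 17.8]
ft_force: [1.0, -0.4, -2.2]
width: 0.0259
gripper_force: 35.0
```

```bash
python3 - <<'E'
from h import *
s=capture("side");t=capture("top"); o=observe(); print(o["eef_pos"],o["ft_force"])
a=cv2.resize(s["pixels"][195:275,180:280],None,fx=4,fy=4,interpolation=cv2.INTER_CUBIC)
b=cv2.resize(t["pixels"][180:260,290:390],None,fx=4,fy=4,interpolation=cv2.INTER_CUBIC)
cv2.imwrite("pics/back.png",np.hstack([a,b]))
E
```

```text
[0.53278027 0.19353103 0.10582872] [-0.28149861  0.01724381 -2.32348905]
```

View pics/back.png

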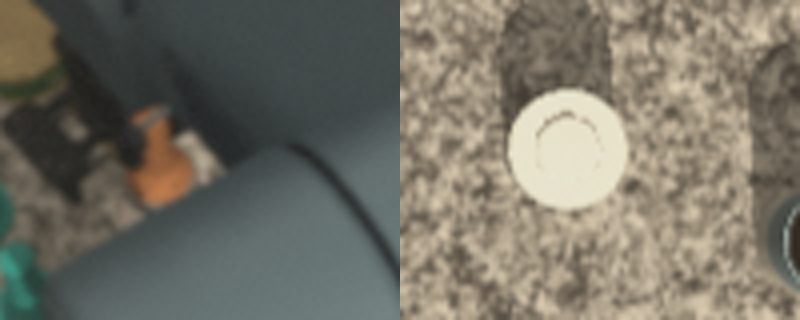

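The lid sits level on the tin, unmoved at about (332,217). The seater is still held, so I'll lower it into the dish.

Request:
servo_tool:
  travel:
    - [0, 0, 0.1]
    - [0, 0, 0.08]
    - [0, 0, 0.04]
    - [0, 0, 0.02]
    - [0, 0, 0]
    - [0, 0, 0]
  roll: [0, 0, 0, 0, 0, 0]

```text
t: 21.6
eef_pos: [0.5328, 0.1936, 0.0696]
eef_rot: [180.0, -0.0, 17.8]
ft_force: [-0.0, -0.7, -1.4]
width: 0.0262
gripper_force: 35.0
```

Request:
servo_tool:
  travel:
    - [0, 0, 0.01]
    - [0, 0, 0.01]
    - [0, 0, 0]
    - [0, 0, 0]
  roll: [0, 0, 0, 0]

```text
t: 22.1
eef_pos: [0.5324, 0.1935, 0.0662]
eef_rot: [-180.0, 0.0, 17.8]
ft_force: [0.1, 0.3, -1.3]
width: 0.0263
gripper_force: 35.0
```

Request:
servo_tool:
  travel:
    - [0, 0, 0.01]
    - [0, 0, 0.01]
    - [0, 0, 0]
    - [0, 0, 0]
  roll: [0, 0, 0, 0]

```text
t: 22.6
eef_pos: [0.5325, 0.1935, 0.0632]
eef_rot: [180.0, 0.0, 17.8]
ft_force: [0.3, 0.2, -1.3]
width: 0.0261
gripper_force: 35.0
```

Request:
servo_tool:
  travel:
    - [0, 0, 0.007]
    - [0, 0, 0]
    - [0, 0, 0]
  roll: [0, 0, 0]

```text
t: 22.98
eef_pos: [0.5324, 0.1935, 0.0622]
eef_rot: [-180.0, 0.0, 17.8]
ft_force: [-0.7, -0.1, -0.2]
width: 0.0263
gripper_force: 35.0
```

Request:
servo_tool:
  travel:
    - [0, 0, 0.005]
    - [0, 0, 0]
    - [0, 0, 0]
  roll: [0, 0, 0]

```text
t: 23.35
eef_pos: [0.5324, 0.1935, 0.0614]
eef_rot: [-180.0, 0.0, 17.8]
ft_force: [-0.9, -0.7, -2.2]
width: 0.0261
gripper_force: 35.0
```

Request:
servo_tool:
  travel:
    - [0, 0, 0]
    - [0, 0, 0]
    - [0, 0, 0]
    - [0, 0, 0]
    - [0, 0, 0]
    - [0, 0, 0]
    - [0, 0, 0]
    - [0, 0, 0]
  roll: [0, 0, 0, 0, 0, 0, 0, 0]
  grip: 0

```text
t: 24.35
eef_pos: [0.5324, 0.1935, 0.0614]
eef_rot: [180.0, 0.0, 17.8]
ft_force: [0.7, 0.5, 0.4]
width: 0.0882
gripper_force: 0.0
```

Request:
servo_tool:
  travel:
    - [0, 0, -0.05]
    - [0, 0, -0.1]
    - [0, 0, -0.2]
    - [0, 0, -0.3]
    - [0, 0, -0.3]
    - [0, 0, -0.2]
    - [0, 0, 0]
    - [0, 0, 0]
  roll: [0, 0, 0, 0, 0, 0, 0, 0]

```text
t: 25.35
eef_pos: [0.5319, 0.1934, 0.2334]
eef_rot: [-180.0, 0.0, 17.8]
ft_force: [0.2, -0.0, -0.7]
width: 0.0881
gripper_force: 0.0
```

Request:
servo_tool:
  travel:
    - [-0.2, 0.25, 0]
    - [-0.2, 0.25, 0]
    - [-0.2, 0.25, 0]
    - [-0.2, 0.25, 0]
    - [-0.2, 0.25, 0]
    - [-0.2, 0.25, 0]
    - [0, 0, 0]
    - [0, 0, 0]
  roll: [0, 0, 0, 0, 0, 0, 0, 0]

```text
t: 26.35
eef_pos: [0.4295, -0.0752, 0.2329]
eef_rot: [-179.9, 0.1, 17.8]
ft_force: [-0.5, -0.6, -0.2]
width: 0.088
gripper_force: 0.0
```

```bash
python3 - <<'E'
from h import *
t=capture("top"); s=capture("side")
a=cv2.resize(t["pixels"][180:260,150:250],None,fx=4,fy=4,interpolation=cv2.INTER_CUBIC)
b=cv2.resize(s["pixels"][195:275,180:280],None,fx=4,fy=4,interpolation=cv2.INTER_CUBIC)
cv2.imwrite("pics/end.png",np.hstack([a,b]))
E
```

```text
(no output)
```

View pics/end.png

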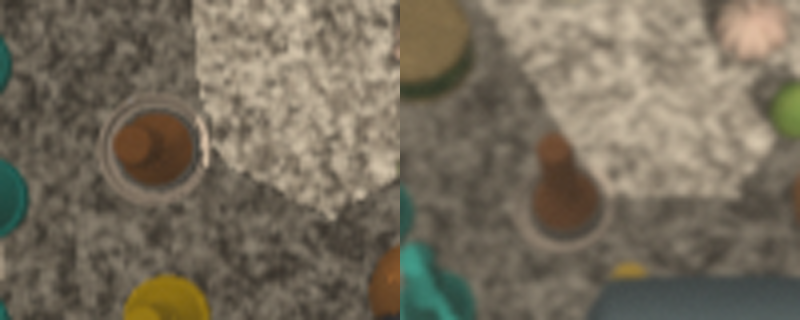

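The seater stands upright and centred in its dish: (155,148) in the top crop and (565,205) in the side crop. The robot is clear, so I'm handing in.

```bash
python3 -c "
from h import *
print(finish_job())"
```

```text
the job is handed in; nothing more can be done
None
```

The job is handed in, with no verdict shown: the lid clicked home (force fell to zero, then met the hard stop), and the seater stands upright and released in its dish, with the tin still in place.

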